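# Tip a tall carton into the labelling cradle and press it home

## Robot

A 6-joint arm with a two-finger parallel gripper is mounted at the origin on the work surface; the furniture and walls round the work are solid. World frame = base frame: x ahead of the robot, y to its left, z up, the work surface at z = 0. Lengths are in m, angles in degrees, forces in N, time in s.
With the tool pointing down it reaches from about 0.25 to 0.725 m from the base axis. Payload 9.7 kg.
Tool frame: the origin (TCP) lies at the very end of the fingers, on their centre line; the grasp point (between the pads) lies 19 mm behind it; z points along the fingers, y is the line along which they close (so a half turn about z gives the same grasp; the last joint's range is limited). The gripper opens to 85 mm and grips with 20 to 120 N. Pads are 22 mm wide; open, the fingers measure 114 mm over their backs; the gripper's body (76 mm by 85 mm) begins 54 mm behind the grasp point. The pads swing forward as they close: fully open they stand 13 mm farther back than shut.
Start: joints at [-74.427, 4.979, 10.078, 95.1, 0, 90], TCP at [0.148, -0.53, 0.231] pointing down, gripper open.
Joint ranges: [-179.16, 179.16], [-48.56, 103.87], [-65.8, 70.77], [-126.05, 130.52], [-82.76, 87.17], [-180, 180]. Speed limits (degrees/s): [127.2, 127.2, 147.25, 180, 180, 180].

## Interface

Orientations are given as [roll, pitch, yaw] about the fixed x, y, z axes, in that order (R = Rz(yaw) Ry(pitch) Rx(roll)).
In Python, from workcell import bot gives the robot as it stands.
- The arm moves only by the tool arm_command, never from a script. Its argument "series" is a list of rows, each a list of 4 numbers: the shift along the tool's x, y, z in m, then the turn about the tool's z in rad. A call has exactly 5 rows; each row is the pose to reach, as a shift and turn from the pose commanded when the call began, along the tool's axes at that moment; what a row does not reach only later rows make up. A row lasts 1/10 s, in which the tool goes at most 50 mm and 8.59 degrees, less where a joint would pass 70% of its speed; a pose out of reach is approached as far as the arm can. A call with a gripper value outside its range is refused whole. "hand" is the finger opening in m, from 0 to 0.0854, set as the call begins (left out, the last holds). The fingers move at their own pace and stop on an object; "grip_force" is the grip in N (left out, the last holds). Time passes only in rows, so rows that repeat a pose let the fingers close, or fill a call up. It gives the time, the measured TCP pose, the force, the opening and the grip force at its end, in the units of the state.
- bot.get_obs(): the state, without advancing time (a new reading comes with each control period).
- bot.camera(name): name is "side" or "top"; returns a dict with "color" (384x512x3 uint8, blue, green, red), "camera_matrix" (3x3 intrinsics, pixels), "dist_coeffs" ([k1, k2, p1, p2, k3] as OpenCV has them; the pictures are not rectified), "xyz" and "orientation" of the camera in the world. Camera axes: x right, y up, looking along -z (the intrinsics and any distortion apply to the point x, -y, -z); pixel columns grow to the right and rows downward; lengths in m; the calibration is good to about 2 mm. A picture is of the moment at which its call begins. There is no depth.
- bot.job_done(): hands the job in; it is judged then, once.
Trained networks look in the newest picture that a camera, given by its name, has taken for a name from the list of things; names that differ only in an ending like _2 or _b are one class to them, and where a whole thing is asked for, a point or a joint stands for the part that bears it (a point fixed in the world has none). Each returns a list of dicts, best first, with "confidence" (0 to 1); they miss things now and then, are a little off and sometimes report something else, mostly with a low value. They report only what shows in the picture. A call takes as long as a camera call.
- bot.find_in(camera, target): "location" ([column, row] in pixels, amid what is visible of it).
- bot.mark_of(camera, target): "location" ([column, row] in pixels: a listed point, or the origin of a listed thing).
The state is a dict: "time": time; "q": joint angles; "qd": joint speeds; "joint_efforts": joint torques, N m; "ee_pos": TCP position; "tcp_rot": TCP orientation; "wrist_force": force on the tool from outside, world axes, zero at the start; "torque": the same for the moment, N m; "opening": finger opening in m; "grasp_force": force on a finger pad.
Only numpy, scipy, OpenCV 4.12 (cv2) and the standard library are available. Lean on these libraries where they do the work, as an engineer would, in place of code of your own. Each camera call takes 0.05 s, during which the arm holds its last target. There are 200 camera calls.

## Task

Tip the tall carton over where it stands, without dragging or lifting it, so that it falls flat along the labelling cradle towards the red sprung pad. Then slide it by its foot end between the guides and press it firmly against the pad, with about 12 newtons for half a second, so that the pad gives a few millimetres but does not bottom out; then let go and leave it lying there. Never push the carton with more than 22 newtons, and leave the bowl, the tin and the roll of coins where they are.

Things in the scene. Friction and masses are not known exactly. Their poses are not given: they have to be found in the camera images.
- carton: Tall white carton, 66 (x) by 108 (y) by 262 mm (z), 0.3 to 0.55 kg, balance point at half height. Origin: centre of its underside; z: foot to top. Starts upright on the cradle, its x along the cradle's x within 3 degrees; must fall towards +x on to a broad face. Tips at under 2 N near the top, falls by itself beyond 14 degrees. Lying, its origin is 33 mm above the bed; it slides at 2 to 6 N.
- cradle: Labelling cradle fixed to the counter: flat grey bed 480 (x) by 170 (y) mm, its top 8 mm above the counter. Origin: under the bed's centre, at counter height. Its +x is the lane, from the end where the carton stands between two short yellow lines (its centre near x = -175 mm) to the end stop.
- guides (a point): Middle of the lane, on the bed, where the straight guides begin (cradle x = 165 mm); axes as the cradle's. Two aluminium guides 30 mm high run from here 72 mm on along +x; they stand 116 mm apart here and 119 mm beyond. Before them they flare, to 150 mm wide 40 mm nearer the carton.
- pad (a joint): Red sprung pad (70 mm wide, 2 to 38 mm above the bed) on the end stop between the guides: travel pressed in along the lane, 0 to 0.011 m. Resists with 3 N friction plus 2 N per mm (7 N: 2 mm, 18 N: 7.5 mm); let go, it returns only in part. The stop is clamped so that the free pad's face lies anywhere from cradle x = 180 to 216 mm: not measured, find it by feel.
- bowl: Green pet bowl, 164 mm across, 61 mm high; origin: centre of its underside. Leave alone.
- tin: Teal treat tin, 72 by 107 by 60 mm; origin: centre of its underside. Leave alone.
- coins: Paper roll of coins standing on end, 24 mm across, 53 mm high; origin: centre of its underside. Leave alone.

How it is judged:
By the outcome, as a careful person would: the job done as asked, in the order asked, and still so for the second after the job is handed in, with the robot touching nothing.
It also fails if it takes over 61 s, if anything falls off the work surface, if the arm or the gripper's body presses on something with over 40 N, if the wrist force passes 120 N, or if a joint passes its speed limit or range.

## Working session

There is one attempt and no reset: what is moved stays moved. The work goes in short steps, Python scripts to look and compute and a tool call to move; the robot and the scene stay as the last step left them, time stands still between calls to the robot, and variables do not carry over. Pictures are saved under pics/ and viewed, at most 10 in all, crops included, and the job is handed in when it is done.

Besides the shell and the picture viewer there is one more tool, called in YAML: its name, and indented under it one key for each argument. arm_command: Moves the arm, as the interface text tells. Its arguments: {"type":"object","properties":{"series":{"type":"array"},"hand":{"type":"number"},"grip_force":{"type":"number"}},"required":["series"]}

```bash
mkdir -p pics; ls; cat > h.py <<'E'
import numpy as np, cv2
from scipy.spatial.transform import Rotation as R
from workcell import bot
def ray(c,uv):
    p=cv2.undistortPoints(np.array([[uv]],float),np.array(c["camera_matrix"],float),np.array(c["dist_coeffs"],float))[0,0]
    M=R.from_euler('xyz',c["orientation"],degrees=True).as_matrix()
    return np.array(c["xyz"]),M@np.array([p[0],-p[1],-1])
def at_z(c,uv,z):
    o,d=ray(c,uv); return o+d*(z-o[2])/d[2]
def proj(c,P):
    M=R.from_euler('xyz',c["orientation"],degrees=True).as_matrix()
    q=(np.atleast_2d(P)-np.array(c["xyz"]))@M*[1,-1,-1]
    return cv2.projectPoints(q,np.zeros(3),np.zeros(3),np.array(c["camera_matrix"],float),np.array(c["dist_coeffs"],float))[0][:,0]
E
python3 - <<'E'
from h import *
np.set_printoptions(precision=4,suppress=True)
for n in ("side","top"):
    c=bot.camera(n); cv2.imwrite(f"pics/{n}0.png",c["color"]); print(n,c["xyz"],c["orientation"])
    for t,z in (("carton",.008),("cradle",0),("guides",.008),("pad",.028),("bowl",0),("tin",0),("coins",0)):
        for k,f in (("find",bot.find_in),("mark",bot.mark_of)):
            for r in f(n,t)[:2]:
                print(t,k,round(r["confidence"],2),np.round(r["location"],1),at_z(c,r["location"],z))
print(bot.get_obs())
E
```

```text
pics
side [-0.2147  1.0098  0.5396] [  66.9183    1.4292 -148.6609]
carton find 0.73 [209.6 182.2] [ 0.6638 -0.0628  0.008 ]
carton mark 0.82 [213.6 221.7] [0.462  0.1795 0.008 ]
cradle find 0.97 [242.9 204.5] [0.4639 0.0262 0.    ]
cradle mark 0.82 [239.7 205.6] [0.4681 0.0379 0.    ]
guides find 0.69 [247.5 202.9] [0.4478 0.0239 0.008 ]
guides mark 0.81 [255.3 185.1] [ 0.5056 -0.1147  0.008 ]
guides mark 0.71 [239.4 204.8] [0.4621 0.0478 0.008 ]
pad find 0.74 [261.5 170.3] [ 0.5354 -0.2062  0.028 ]Traceback (most recent call last):
  File "<stdin>", line 7, in <module>
ValueError: it knows: bowl, carton, coins, cradle, guides, tin
```

```bash

python3 - <<'E'
from h import *
np.set_printoptions(precision=4,suppress=True)
for n in ("side","top"):
    c=bot.camera(n); cv2.imwrite(f"pics/{n}0.png",c["color"]); print(n,c["xyz"],c["orientation"])
    for t,z in (("carton",.008),("cradle",0),("guides",.008),("pad",.028),("bowl",0),("tin",0),("coins",0)):
        for k,f in (("find",bot.find_in),("mark",bot.mark_of)):
            if t=="pad" and k=="mark": continue
            for r in f(n,t)[:2]:
                print(t,k,round(r["confidence"],2),np.round(r["location"],1),at_z(c,r["location"],z))
print(bot.get_obs())
E
```

```text
side [-0.2147  1.0098  0.5396] [  66.9183    1.4292 -148.6609]
carton find 0.9 [210.7 179.3] [ 0.678  -0.0876  0.008 ]
carton mark 0.98 [213.  223.8] [0.4555 0.1909 0.008 ]
cradle find 0.81 [245.6 204.5] [0.4564 0.0222 0.    ]
cradle mark 0.65 [237.4 205.5] [0.4749 0.0407 0.    ]
guides find 0.84 [247.1 203.2] [0.4477 0.0264 0.008 ]
guides find 0.18 [209.2 178.9] [ 0.6854 -0.0884  0.008 ]
guides mark 0.94 [256.5 183.5] [ 0.5098 -0.1294  0.008 ]
guides mark 0.67 [176.9 256.7] [0.4255 0.376  0.008 ]
tin find 0.72 [127.2 234.7] [0.6351 0.3477 0.    ]
tin find 0.53 [208.9 177.5] [ 0.709 -0.116  0.   ]
tin mark 0.58 [128.  241.6] [0.6031 0.3739 0.    ]
coins find 0.59 [174.8 244.6] [0.4809 0.3233 0.    ]
coins find 0.36 [209.6 177.8] [ 0.7047 -0.1147  0.    ]
coins mark 0.55 [176.6 257.2] [0.4342 0.3687 0.    ]
top [0.2395 0.0144 1.5724] [  7.4079   0.1409 -88.8782]
carton find 0.75 [195.5 183.7] [0.4663 0.2217 0.008 ]
carton find 0.74 [154.3 142.9] [0.6084 0.3727 0.008 ]
carton mark 0.72 [202.5 190. ] [0.4448 0.1967 0.008 ]
cradle find 0.74 [262.9 180.9] [ 0.4817 -0.0108  0.    ]
cradle 
[... 427 characters left out ...]
 ]
tin find 0.96 [152.9 144.1] [0.6059 0.3793 0.    ]
tin mark 0.75 [153.2 144.3] [0.6052 0.3782 0.    ]
coins mark 0.6 [299.4 172.4] [ 0.514  -0.1371  0.    ]
coins mark 0.59 [154.1 189.3] [0.4451 0.3669 0.    ]
{'time': 1.8, 'q': array([-74.4274,   4.9775,  10.0777,  95.0978,  -0.0013,  89.9993]), 'qd': array([-0.1507,  0.0159,  0.0613,  0.0086, -0.0274, -0.0021]), 'joint_efforts': array([ -0.0007, -52.0095,  46.4858,   0.0016,   0.    ,   0.0001]), 'ee_pos': array([ 0.1476, -0.5298,  0.2313]), 'tcp_rot': array([179.9975,   0.0013,  15.5733]), 'wrist_force': array([-1.1745,  0.7642,  0.1744]), 'torque': array([-0.014 , -0.0568,  0.0506]), 'grasp_force': 0.0, 'opening': 0.08544478035672749}
```

View pics/side0.png

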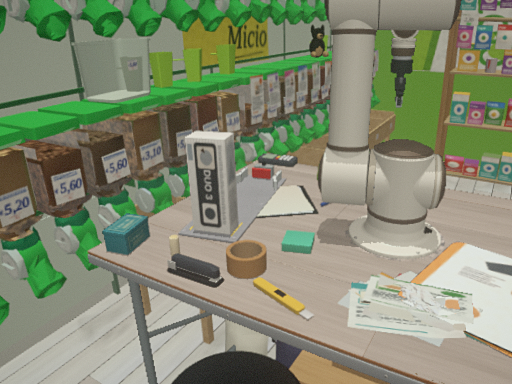

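View pics/top0.png

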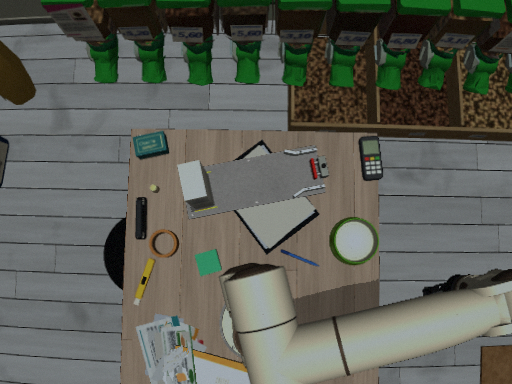

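The side view shows the carton upright at about (212,185). The red pad is at (262,172) and the tin and coins are at (127,235) and (175,245), both behind the carton. The top view shows the lane running from the carton at (195,185) right to the pad at (318,167), with the bowl at (353,240). I'll check the cradle pose by overlaying the model.

```bash
cat >> h.py <<'E'
def cr(pose,pts):
    x,y,a=pose; a=np.radians(a); p=np.atleast_2d(np.array(pts,float)).copy()
    p[:,:2]=p[:,:2]@np.array([[np.cos(a),np.sin(a)],[-np.sin(a),np.cos(a)]])+[x,y]; return p
E
python3 - <<'E'
from h import *
from scipy.optimize import least_squares
c=bot.camera("top"); im=c["color"]
P=(.478,.0285,-78.9)
c0=np.array([.4448,.1967]);g=np.array([.511,-.137]);d=(g-c0)/np.linalg.norm(g-c0)
print(np.degrees(np.arctan2(d[1],d[0])), (c0+g)/2+d*.005,np.linalg.norm(g-c0))
yaw=np.degrees(np.arctan2(d[1],d[0]));o=(c0+g)/2+d*.005
P=(*o,yaw)
S=4;x0,y0=165,130
big=cv2.resize(im[y0:y0+100,x0:x0+180],None,fx=S,fy=S,interpolation=cv2.INTER_CUBIC)
def poly(pts,col):
    q=((proj(c,cr(P,pts))-[x0-.5,y0-.5])*S).astype(int); cv2.polylines(big,[q],True,col,1)
poly([[-.24,-.085,.008],[.24,-.085,.008],[.24,.085,.008],[-.24,.085,.008]],(0,0,255))
for s in(1,-1): poly([[.125,s*.075,.038],[.165,s*.058,.038],[.237,s*.0595,.038]],(255,0,0))
poly([[-.208,-.054,.27],[-.142,-.054,.27],[-.142,.054,.27],[-.208,.054,.27]],(0,160,0))
cv2.imwrite("pics/z1.png",big)
E
```

```text
-78.7792463348586 [0.47887295 0.02494558] 0.3402030717086488
```

View pics/z1.png

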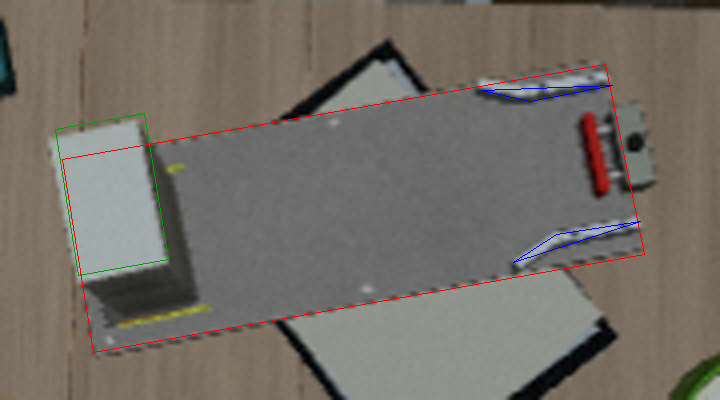

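The overlay agrees with the image. Cradle pose is about (0.479, 0.025), yaw -78.8°, and the carton is within about 4 mm of nominal. I'll move high over to behind the carton.

arm_command:
  series:
    - [0.024,-0.033,-0.018,0]
    - [0.048,-0.066,-0.036,0]
    - [0.072,-0.099,-0.054,0]
    - [0.096,-0.132,-0.072,0]
    - [0.12,-0.165,-0.09,0]
  hand: 0.06

```text
time: 2.35
ee_pos: [0.219, -0.3371, 0.3221]
tcp_rot: [180.0, -0.0, 15.5]
wrist_force: [1.1, -0.0, 0.7]
opening: 0.0602
grasp_force: 0.0
```

arm_command:
  series:
    - [0.032,-0.032,0,0]
    - [0.064,-0.065,0,0]
    - [0.096,-0.097,0,0]
    - [0.128,-0.13,0,0]
    - [0.16,-0.162,0,0]

```text
time: 2.85
ee_pos: [0.33, -0.1379, 0.3216]
tcp_rot: [180.0, -0.1, 15.6]
wrist_force: [0.5, -1.0, -0.3]
opening: 0.06
grasp_force: 0.0
```

arm_command:
  series:
    - [0.025,-0.039,0,-0.149]
    - [0.05,-0.077,0,-0.298]
    - [0.076,-0.116,0,-0.447]
    - [0.101,-0.154,0,-0.596]
    - [0.126,-0.193,0,-0.747]

```text
time: 3.35
ee_pos: [0.3992, 0.0821, 0.3215]
tcp_rot: [180.0, -0.0, 58.7]
wrist_force: [0.9, -1.4, -0.7]
opening: 0.06
grasp_force: 0.0
```

arm_command:
  series:
    - [0.038,-0.017,0,-0.149]
    - [0.075,-0.034,0,-0.298]
    - [0.113,-0.051,0,-0.447]
    - [0.15,-0.068,0,-0.596]
    - [0.188,-0.0855,0,-0.745]

```text
time: 3.85
ee_pos: [0.425, 0.2868, 0.3214]
tcp_rot: [180.0, -0.0, 101.4]
wrist_force: [0.3, -0.6, 0.1]
opening: 0.06
grasp_force: 0.0
```

arm_command:
  series:
    - [0,0,0.02,-0.03]
    - [0,0,0.04,-0.03]
    - [0,0,0.06,-0.03]
    - [0,0,0.075,-0.03]
    - [0,0,0.075,-0.03]

```text
time: 4.35
ee_pos: [0.4245, 0.2846, 0.2443]
tcp_rot: [-179.8, 0.1, 102.7]
wrist_force: [-0.2, -0.6, 0.5]
opening: 0.0603
grasp_force: 0.0
```

```bash
python3 - <<'E'
from h import *
a=bot.camera("side");b=bot.camera("top")
A=cv2.resize(a["color"][100:260,90:290],None,fx=2,fy=2);B=cv2.resize(b["color"][120:280,140:340],None,fx=2,fy=2)
cv2.imwrite("pics/t1.png",np.hstack([A,B])); o=bot.get_obs(); print(o["ee_pos"],o["tcp_rot"],o["wrist_force"])
E
```

```text
[0.42507642 0.28494594 0.24679075] [ 1.79994127e+02 -4.29769192e-03  1.02717987e+02] [-0.72808653  0.90067465 -0.78047581]
```

View pics/t1.png

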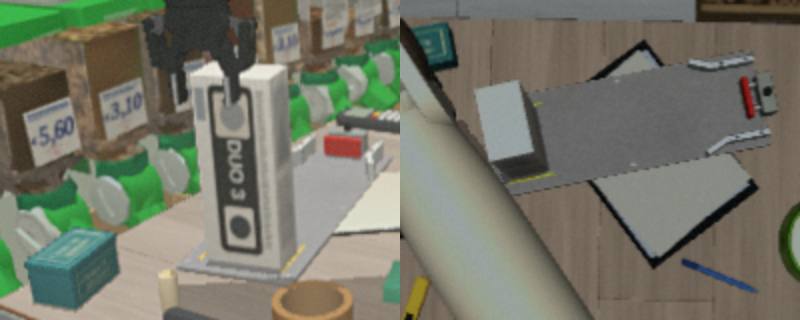

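The gripper is behind the upright carton, with the fingers just below its top edge and nothing disturbed. Pushing along tool -x.

arm_command:
  series:
    - [-0.006,0,0,0]
    - [-0.012,0,0,0]
    - [-0.018,0,0,0]
    - [-0.022,0,0,0]
    - [-0.026,0,0,0]

```text
time: 4.95
ee_pos: [0.431, 0.2591, 0.2465]
tcp_rot: [180.0, -0.0, 102.7]
wrist_force: [-0.1, 0.2, -0.0]
opening: 0.0598
grasp_force: 0.0
```

arm_command:
  series:
    - [-0.004,0,0,0]
    - [-0.008,0,0,0]
    - [-0.012,0,0,0]
    - [-0.016,0,0,0]
    - [-0.02,0,0,0]

```text
time: 5.45
ee_pos: [0.4354, 0.2399, 0.2463]
tcp_rot: [180.0, -0.0, 102.7]
wrist_force: [-0.5, 0.5, 1.3]
opening: 0.0599
grasp_force: 0.2
```

arm_command:
  series:
    - [-0.004,0,0,0]
    - [-0.008,0,0,0]
    - [-0.012,0,0,0]
    - [-0.016,0,0,0]
    - [-0.02,0,0,0]

```text
time: 5.95
ee_pos: [0.4398, 0.2203, 0.2463]
tcp_rot: [-180.0, 0.0, 102.7]
wrist_force: [-0.1, 0.9, -0.1]
opening: 0.06
grasp_force: 0.1
```

```bash
python3 - <<'E'
from h import *
a=bot.camera("side")
cv2.imwrite("pics/t2.png",cv2.resize(a["color"][100:260,90:290],None,fx=2,fy=2)); o=bot.get_obs(); print(o["ee_pos"],o["wrist_force"])
E
```

```text
[0.43983885 0.21986221 0.24631728] [-0.18409748 -0.01666902  0.88648857]
```

View pics/t2.png

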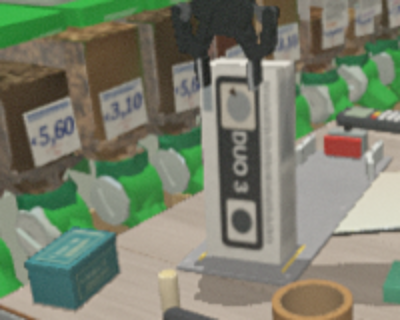

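The carton's back edge has started to lean away from the gripper, with its foot in place. I'll keep going slowly.

arm_command:
  series:
    - [-0.004,0,0,0]
    - [-0.008,0,0,0]
    - [-0.012,0,0,0]
    - [-0.016,0,0,0]
    - [-0.02,0,0,0]

```text
time: 6.5
ee_pos: [0.4441, 0.2007, 0.2463]
tcp_rot: [-180.0, 0.0, 102.7]
wrist_force: [0.7, 0.3, 0.5]
opening: 0.0597
grasp_force: 0.1
```

arm_command:
  series:
    - [-0.004,0,0,0]
    - [-0.008,0,0,0]
    - [-0.012,0,0,0]
    - [-0.016,0,0,0]
    - [-0.02,0,0,0]

```text
time: 7.0
ee_pos: [0.4485, 0.1813, 0.2463]
tcp_rot: [-180.0, 0.0, 102.7]
wrist_force: [-0.3, -0.5, 0.8]
opening: 0.0601
grasp_force: 0.0
```

arm_command:
  series:
    - [-0.004,0,0,0]
    - [-0.008,0,0,0]
    - [-0.012,0,0,0]
    - [-0.016,0,0,0]
    - [-0.02,0,0,0]

```text
time: 7.5
ee_pos: [0.453, 0.1618, 0.2463]
tcp_rot: [180.0, -0.0, 102.7]
wrist_force: [-0.1, -0.0, -0.8]
opening: 0.06
grasp_force: 0.0
```

arm_command:
  series:
    - [0,0,0,0]
    - [0,0,0,0]
    - [0.0,0,0,0]
    - [0.02,0,0,0]
    - [0.04,0,0,0]

```text
time: 8.0
ee_pos: [0.444, 0.2014, 0.2464]
tcp_rot: [180.0, -0.0, 102.7]
wrist_force: [0.1, -0.1, -0.0]
opening: 0.06
grasp_force: 0.0
```

arm_command:
  series:
    - [0.03,0,0,0]
    - [0.06,0,0,0]
    - [0.06,0,0,0]
    - [0.06,0,0,0]
    - [0.06,0,0,0]

```text
time: 8.5
ee_pos: [0.4309, 0.2591, 0.2463]
tcp_rot: [-180.0, 0.0, 102.7]
wrist_force: [0.1, -0.3, -0.0]
opening: 0.0599
grasp_force: 0.0
```

```bash
python3 - <<'E'
from h import *
a=bot.camera("side");b=bot.camera("top")
A=cv2.resize(a["color"][100:260,90:290],None,fx=2,fy=2);B=cv2.resize(b["color"][120:280,140:340],None,fx=2,fy=2)
cv2.imwrite("pics/t3.png",np.hstack([A,B])); o=bot.get_obs(); print(o["ee_pos"],o["tcp_rot"],o["wrist_force"])
E
```

```text
[0.43108034 0.25893279 0.24639123] [1.79991115e+02 4.21585957e-03 1.02665475e+02] [ 0.77216787 -0.39806398  0.41234307]
```

View pics/t3.png

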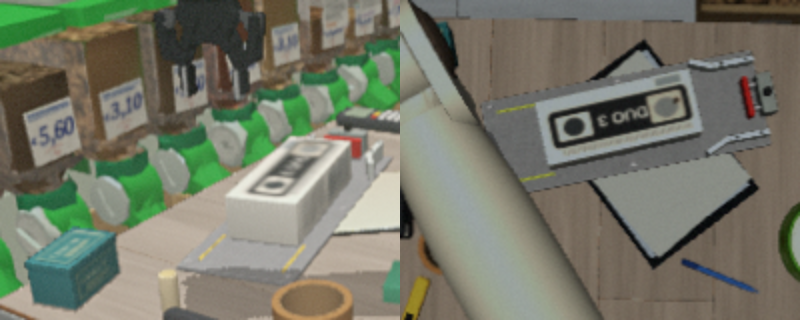

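The carton lies flat along the lane, foot end near crop (541,133) and top end near (697,100), just before the flare. Next I'll work out its offset.

```bash
python3 - <<'E'
from h import *
c=bot.camera("top");im=c["color"]
P=(.479,.025,-78.8)
# white top-face: mask within roi, min-area rect
roi=np.zeros(im.shape[:2],np.uint8); roi[146:210,200:300]=1
hsv=cv2.cvtColor(im,cv2.COLOR_BGR2HSV)
m=((hsv[...,2]>165)&(roi>0)).astype(np.uint8)
m=cv2.morphologyEx(m,cv2.MORPH_CLOSE,np.ones((3,3)))
n,l,s,ce=cv2.connectedComponentsWithStats(m); 
def tocr(p):
    a=np.radians(P[2]); d=np.array(p[:2])-P[:2]; return np.array([d@[np.cos(a),np.sin(a)],d@[-np.sin(a),np.cos(a)]])
for k in np.argsort(-s[1:,4])[:2]+1:
    cnt=max(cv2.findContours((l==k).astype(np.uint8),cv2.RETR_EXTERNAL,cv2.CHAIN_APPROX_NONE)[0],key=len)
    box=cv2.boxPoints(cv2.minAreaRect(cnt)); print(s[k],box.round(1).tolist())
    print(np.array([tocr(at_z(c,q,.074)) for q in box]).round(4).tolist())
E
```

```text
[211 185  52  17 131] [[209.39999389648438, 200.5], [211.0, 184.89999389648438], [262.1000061035156, 190.10000610351562], [260.5, 205.6999969482422]]
[[-0.1524, -0.0486], [-0.1387, 0.0016], [0.0242, -0.045], [0.0098, -0.0949]]
[221 167  15   6  34] [[220.5, 169.10000610351562], [234.8000030517578, 166.6999969482422], [235.39999389648438, 170.60000610351562], [221.1999969482422, 173.0]]
[[-0.099, 0.0484], [-0.0511, 0.0479], [-0.0512, 0.0346], [-0.0991, 0.0351]]
```

```bash
python3 - <<'E'
from h import *
c=bot.camera("top");P=(.479,.025,-78.8);a=np.radians(P[2])
for q in [(207.5,170),(285,154),(291.5,186),(214,203)]:
    p=at_z(c,q,.074);d=p[:2]-P[:2];print(p.round(4),d@[np.cos(a),np.sin(a)],d@[-np.sin(a),np.cos(a)])
S=6;x0,y0=195,140
big=cv2.resize(c["color"][y0:y0+75,x0:x0+130],None,fx=S,fy=S,interpolation=cv2.INTER_CUBIC)
cv2.imwrite("pics/z2.png",big)
E
```

```text
[0.5034 0.1747 0.074 ] -0.14207769119420227 0.052961442210388905
[ 0.5623 -0.0817  0.074 ] 0.12082289570838983 0.06101584263617521
[ 0.4551 -0.1042  0.074 ] 0.12207720509005587 -0.04852881308630957
[0.3938 0.1497 0.074 ] -0.1388338948011707 -0.059321212293055495
```

View pics/z2.png

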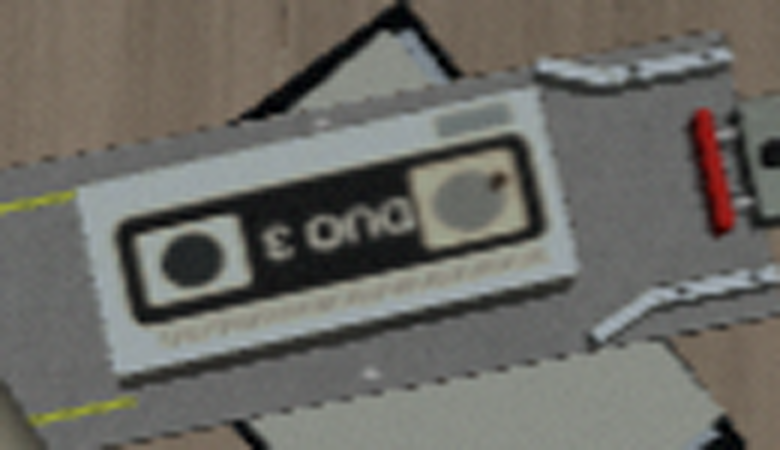

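The foot end is at about lane x = -0.140 and the carton is about 2° off square, centred within a few mm. The pad face looks to be near 0.206. I'll lower the fingers behind the foot.

arm_command:
  series:
    - [-0.025,0,0.03,0.026]
    - [-0.049,0,0.07,0.026]
    - [-0.049,0,0.11,0.026]
    - [-0.049,0,0.15,0.026]
    - [-0.049,0,0.18,0.026]

```text
time: 9.2
ee_pos: [0.4411, 0.2107, 0.0639]
tcp_rot: [-179.9, 0.0, 101.2]
wrist_force: [0.1, 0.2, 0.5]
opening: 0.0599
grasp_force: 0.0
```

arm_command:
  series:
    - [0,0,0.015,0]
    - [0,0,0.025,0]
    - [0,0,0.033,0]
    - [0,0,0.036,0]
    - [0,0,0.036,0]

```text
time: 9.7
ee_pos: [0.442, 0.212, 0.0308]
tcp_rot: [180.0, -0.0, 101.2]
wrist_force: [0.1, 1.0, 0.4]
opening: 0.0597
grasp_force: 0.0
```

arm_command:
  series:
    - [-0.005,0,0,0]
    - [-0.01,0,0,0]
    - [-0.015,0,0,0]
    - [-0.02,0,0,0]
    - [-0.025,0,0,0]

```text
time: 10.2
ee_pos: [0.4467, 0.1868, 0.0304]
tcp_rot: [180.0, -0.0, 101.2]
wrist_force: [1.3, -0.3, 0.4]
opening: 0.0601
grasp_force: 0.0
```

arm_command:
  series:
    - [-0.004,0,0,0]
    - [-0.008,0,0,0]
    - [-0.012,0,0,0]
    - [-0.016,0,0,0]
    - [-0.02,0,0,0]

```text
time: 10.7
ee_pos: [0.4505, 0.1676, 0.0303]
tcp_rot: [180.0, -0.0, 101.2]
wrist_force: [0.1, 3.0, 0.6]
opening: 0.0598
grasp_force: 0.9
```

Contact at about 3 N. Sliding on.

arm_command:
  series:
    - [-0.004,0,0,0]
    - [-0.008,0,0,0]
    - [-0.012,0,0,0]
    - [-0.016,0,0,0]
    - [-0.02,0,0,0]

```text
time: 11.2
ee_pos: [0.4543, 0.1478, 0.0303]
tcp_rot: [-180.0, -0.0, 101.2]
wrist_force: [-1.2, 1.9, 0.3]
opening: 0.0601
grasp_force: 1.1
```

arm_command:
  series:
    - [-0.004,0,0,0]
    - [-0.008,0,0,0]
    - [-0.012,0,0,0]
    - [-0.016,0,0,0]
    - [-0.02,0,0,0]

```text
time: 11.7
ee_pos: [0.4583, 0.1282, 0.0303]
tcp_rot: [180.0, -0.0, 101.2]
wrist_force: [0.4, 2.4, 0.1]
opening: 0.0596
grasp_force: 1.3
```

```bash
python3 - <<'E'
from h import *
c=bot.camera("top")
S=6;x0,y0=205,135
cv2.imwrite("pics/z3.png",cv2.resize(c["color"][y0:y0+75,x0:x0+130],None,fx=S,fy=S,interpolation=cv2.INTER_CUBIC))
E
```

```text
(no output)
```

View pics/z3.png

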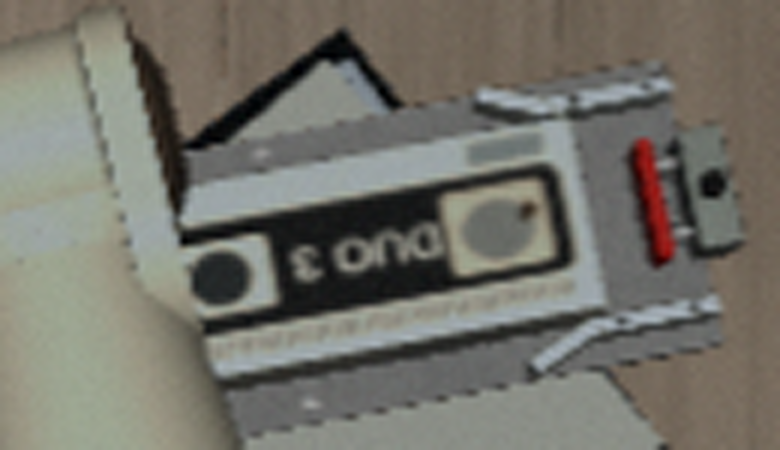

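The carton is entering the straight guides roughly centred and square, with about 30–40 mm to the pad. I'll slide on more slowly and feel for it.

arm_command:
  series:
    - [-0.003,0,0,0]
    - [-0.006,0,0,0]
    - [-0.009,0,0,0]
    - [-0.012,0,0,0]
    - [-0.015,0,0,0]

```text
time: 12.25
ee_pos: [0.4612, 0.1135, 0.0303]
tcp_rot: [180.0, -0.0, 101.2]
wrist_force: [-0.2, 3.7, 1.8]
opening: 0.0602
grasp_force: 1.6
```

arm_command:
  series:
    - [-0.002,0,0,0]
    - [-0.004,0,0,0]
    - [-0.006,0,0,0]
    - [-0.008,0,0,0]
    - [-0.01,0,0,0]

```text
time: 12.75
ee_pos: [0.4631, 0.1038, 0.0303]
tcp_rot: [180.0, -0.0, 101.2]
wrist_force: [-0.1, 3.5, 1.5]
opening: 0.0601
grasp_force: 1.8
```

arm_command:
  series:
    - [-0.001,0,0,0]
    - [-0.002,0,0,0]
    - [-0.003,0,0,0]
    - [-0.004,0,0,0]
    - [-0.005,0,0,0]

```text
time: 13.25
ee_pos: [0.4641, 0.099, 0.0303]
tcp_rot: [180.0, -0.0, 101.2]
wrist_force: [0.2, 4.3, 2.0]
opening: 0.0602
grasp_force: 1.9
```

arm_command:
  series:
    - [-0.001,0,0,0]
    - [-0.002,0,0,0]
    - [-0.003,0,0,0]
    - [-0.004,0,0,0]
    - [-0.004,0,0,0]

```text
time: 13.75
ee_pos: [0.4649, 0.0949, 0.0303]
tcp_rot: [180.0, 0.0, 101.2]
wrist_force: [-0.3, 4.1, 2.2]
opening: 0.06
grasp_force: 1.6
```

arm_command:
  series:
    - [-0.001,0,0,0]
    - [-0.002,0,0,0]
    - [-0.003,0,0,0]
    - [-0.003,0,0,0]
    - [-0.003,0,0,0]

```text
time: 14.25
ee_pos: [0.4655, 0.092, 0.0303]
tcp_rot: [180.0, 0.0, 101.2]
wrist_force: [-0.9, 3.0, 2.6]
opening: 0.0599
grasp_force: 1.5
```

arm_command:
  series:
    - [-0.001,0,0,0]
    - [-0.002,0,0,0]
    - [-0.003,0,0,0]
    - [-0.003,0,0,0]
    - [-0.003,0,0,0]

```text
time: 14.75
ee_pos: [0.4659, 0.0899, 0.0303]
tcp_rot: [180.0, -0.1, 101.3]
wrist_force: [-1.2, 9.1, 2.7]
opening: 0.06
grasp_force: 4.1
```

arm_command:
  series:
    - [-0.001,0,0,0]
    - [-0.002,0,0,0]
    - [-0.002,0,0,0]
    - [-0.002,0,0,0]
    - [-0.002,0,0,0]

```text
time: 15.25
ee_pos: [0.4662, 0.0884, 0.0303]
tcp_rot: [180.0, -0.1, 101.3]
wrist_force: [-1.0, 11.5, 1.9]
opening: 0.0598
grasp_force: 5.6
```

The pad is felt at 9–11 N total, of which about 3.5 N is sliding friction. I'll press gently to about 15 N total, which puts roughly 12 N on the pad.

arm_command:
  series:
    - [-0.0005,0,0,0]
    - [-0.001,0,0,0]
    - [-0.0015,0,0,0]
    - [-0.002,0,0,0]
    - [-0.002,0,0,0]

```text
time: 15.75
ee_pos: [0.4665, 0.0869, 0.0304]
tcp_rot: [180.0, -0.2, 101.3]
wrist_force: [-2.3, 14.8, 2.5]
opening: 0.0602
grasp_force: 7.4
```

arm_command:
  series:
    - [-0.0003,0,0,0]
    - [-0.0003,0,0,0]
    - [-0.0003,0,0,0]
    - [-0.0003,0,0,0]
    - [-0.0003,0,0,0]

```text
time: 16.25
ee_pos: [0.4665, 0.0867, 0.0304]
tcp_rot: [180.0, -0.2, 101.3]
wrist_force: [-3.3, 15.1, 3.7]
opening: 0.0602
grasp_force: 7.7
```

arm_command:
  series:
    - [0,0,0,0]
    - [0,0,0,0]
    - [0,0,0,0]
    - [0,0,0,0]
    - [0,0,0,0]

```text
time: 16.75
ee_pos: [0.4665, 0.0868, 0.0304]
tcp_rot: [180.0, -0.2, 101.3]
wrist_force: [-1.5, 14.8, 3.1]
opening: 0.0598
grasp_force: 7.7
```

Held at about 15 N total (about 11.5 N on the pad) for over a second. Now I'll back off slowly, then rise clear.

arm_command:
  series:
    - [0.002,0,0,0]
    - [0.005,0,0,0]
    - [0.01,0,0,0]
    - [0.02,0,0,0]
    - [0.035,0,0,0]

```text
time: 17.25
ee_pos: [0.4598, 0.1195, 0.0301]
tcp_rot: [-180.0, 0.0, 101.2]
wrist_force: [0.4, 0.5, 0.2]
opening: 0.0604
grasp_force: 0.0
```

arm_command:
  series:
    - [0.02,0,0,0]
    - [0.04,0,-0.02,0]
    - [0.04,0,-0.06,0]
    - [0.04,0,-0.1,0]
    - [0.04,0,-0.14,0]

```text
time: 17.75
ee_pos: [0.4516, 0.1591, 0.1716]
tcp_rot: [-180.0, 0.0, 101.3]
wrist_force: [1.3, -0.1, 0.3]
opening: 0.0603
grasp_force: 0.0
```

arm_command:
  series:
    - [0.02,0,-0.03,0]
    - [0.05,0,-0.06,0]
    - [0.08,0,-0.06,0]
    - [0.1,0,-0.06,0]
    - [0.1,0,-0.06,0]

```text
time: 18.25
ee_pos: [0.432, 0.2588, 0.23]
tcp_rot: [-180.0, 0.0, 101.4]
wrist_force: [0.8, -0.5, -0.7]
opening: 0.06
grasp_force: 0.0
```

```bash
python3 - <<'E'
from h import *
a=bot.camera("side");b=bot.camera("top")
A=cv2.resize(a["color"][100:260,90:290],None,fx=2,fy=2);B=cv2.resize(b["color"][120:280,140:340],None,fx=2,fy=2)
cv2.imwrite("pics/t4.png",np.hstack([A,B])); o=bot.get_obs(); print(o["time"],o["ee_pos"],o["wrist_force"])
E
```

```text
18.35 [0.43239572 0.25690755 0.22991516] [-0.02696916  0.4050873   0.59207757]
```

View pics/t4.png

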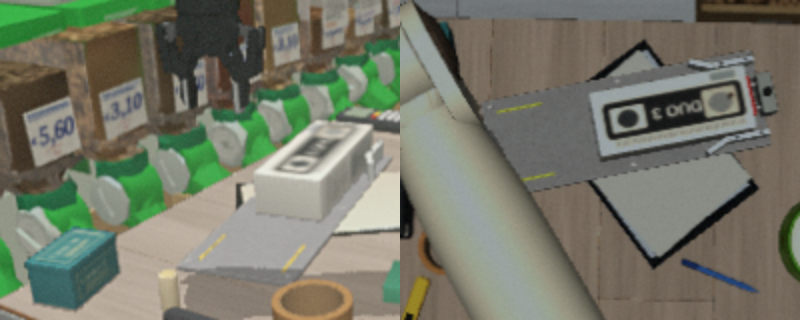

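The carton lies flat between the guides and against the pad at crop (752,92). The gripper is clear and the tin, coins and bowl are undisturbed.

```bash
python3 -c "
from workcell import bot
print(bot.job_done())"
```

```text
the job is handed in; nothing more can be done
None
```

The job is handed in: the carton was tipped flat along the cradle, slid between the guides, pressed on the pad at an estimated 11.5 N (about 15 N total push) for about a second, and left lying there with the arm clear and the bowl, tin and coins in place.

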